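# Catch a batch of power chokes from the gravity chute and put it on the scale

## Task

Take the dish by its handle, hold it up under the mouth of the gravity chute and push the paddle back with the dish's rim, so that the gate lifts and all five chokes slide into the dish. Then set the dish down upright in the middle of the bench scale's plate with all five chokes in it and let go. Do not push the cup, the screwdriver or the mouse about.

Things in the scene. Friction and masses are not known exactly. Their poses are not given: they have to be found in the camera images.
- dish: Round aluminium dish with a straight black handle, about 160 g. Mouth 140 mm across outside, bottom 104 mm, height 50 mm, wall and floor 4 mm. Origin: centre of the underside, z up. The handle is a level bar along -x of the dish, from x = -67 to -167 mm, 16 mm wide (y), 14 mm high, centre line 42 mm above the underside. Stands left or right of the chute, handle roughly towards the robot.
- dispenser: Gravity-feed chute on a frame, fixed. Origin: on the bench right below the chute's mouth; x points level away from the robot, the uphill way; z up. A steel channel 34 mm wide slopes up at 30 degrees from the mouth to x = 165 mm, 300 mm high. Legs at x = 90 and 150 mm stand on a base plate 140 mm wide, x = 60 to 220 mm; under mouth and paddle the bench is bare.
- mouth (a point): Middle of the lip of the chute floor, 185 mm above the bench: the edge the chokes slide off. Lowest parts of chute and gate here are 181 mm above the bench. The chokes land within 60 mm in front of it (on the dispenser's -x side) in a dish whose rim is 10 to 30 mm below the lip.
- paddle_face (a point): Middle of the near face of the paddle, an upright grey plate 80 mm wide and 66 mm high (102 to 168 mm above the bench) hanging under the chute, 15 mm behind the mouth when not pushed. Moves with the paddle. Axes like the dispenser's.
- paddle (a joint): How far the paddle is pushed in along +x of the dispenser, 0 to 0.028 m. A spring brings it back; pushing takes 1.5 to 3 N. The linked gate across the mouth, a plate 44 mm wide, rises square to the channel by the same distance, at most to z = 245 mm and x = -35 mm. The 15 mm thick chokes slide out once it is up about 16 mm; all are out in about a second.
- scale: White bench scale with a square steel plate, fixed. Origin: on the bench below the plate's centre. Body 200 x 180 mm, 36 mm high, with a low display part out to x = -155 mm on the robot's side.
- plate (a point): Centre of the top of the scale's plate, 150 x 150 mm, level, 50 mm above the bench; it does not move when loaded.
- choke1: black moulded choke block 22 x 22 x 15 mm, rounded edges, 20 g; origin at the centre of its 22 x 22 underside, z through its thickness. Starts lying flat in the chute, number 1 of the queue counted from the gate. All five are alike.
- choke2: black moulded choke block 22 x 22 x 15 mm, rounded edges, 20 g; origin at the centre of its 22 x 22 underside, z through its thickness. Starts lying flat in the chute, number 2 of the queue counted from the gate. All five are alike.
- choke3: black moulded choke block 22 x 22 x 15 mm, rounded edges, 20 g; origin at the centre of its 22 x 22 underside, z through its thickness. Starts lying flat in the chute, number 3 of the queue counted from the gate. All five are alike.
- choke4: black moulded choke block 22 x 22 x 15 mm, rounded edges, 20 g; origin at the centre of its 22 x 22 underside, z through its thickness. Starts lying flat in the chute, number 4 of the queue counted from the gate. All five are alike.
- choke5: black moulded choke block 22 x 22 x 15 mm, rounded edges, 20 g; origin at the centre of its 22 x 22 underside, z through its thickness. Starts lying flat in the chute, number 5 of the queue counted from the gate. All five are alike.
- cup: White plastic cup, 72 mm across, 85 mm high, standing on the bench beyond the work: leave alone. Origin: centre of its underside.
- driver: Screwdriver with a red handle, about 200 mm long, lying on the bench beyond the work: leave alone. Origin: on the bench near its middle.
- mouse: Black computer mouse, 105 x 60 mm, 34 mm high, on the bench between robot and chute: leave alone. Origin: its underside.

How it is judged:
On the way, in this order (a step that is already met when the one before it is completed fails the run):
1. the paddle is pushed in 10 mm with the dish held clear of the bench (30 mm), its centre within 80 mm of the mouth seen from above (value of joint paddle above 0.01 m and height (world z) of dish above 0.03 m and horizontal distance between dish and mouth below 0.08 m), for 0.05 s.
2. all five chokes are in the dish while it is still held near the mouth, clear of the bench (horizontal distance between each of choke1, choke2, choke3, choke4, choke5 and dish below 0.066 m and z of choke1 in the frame of dish between -0.005 and 0.055 m and z of choke2 in the frame of dish between -0.005 and 0.055 m and z of choke3 in the frame of dish between -0.005 and 0.055 m and z of choke4 in the frame of dish between -0.005 and 0.055 m and z of choke5 in the frame of dish between -0.005 and 0.055 m and height (world z) of dish above 0.03 m and horizontal distance between dish and mouth below 0.2 m), for 0.1 s.
At the end, for the whole second after the job is handed in: The dish stands upright (within 0.1 rad) and at rest on the scale's plate, its centre within 40 mm of the plate's centre, let go, with all five chokes inside it below the rim; the paddle has sprung back (horizontal distance between each of choke1, choke2, choke3, choke4, choke5 and dish below 0.066 m and z of choke1 in the frame of dish between -0.005 and 0.055 m and z of choke2 in the frame of dish between -0.005 and 0.055 m and z of choke3 in the frame of dish between -0.005 and 0.055 m and z of choke4 in the frame of dish between -0.005 and 0.055 m and z of choke5 in the frame of dish between -0.005 and 0.055 m and horizontal distance between dish and plate below 0.04 m and z of dish in the frame of plate between -0.004 and 0.006 m and angle between dish's own z axis and vertical below 0.1 rad and linear speed of dish below 0.02 m/s and value of joint paddle below 0.005 m); the robot touches nothing.
It fails at once if the cup, the screwdriver or the mouse is moved more than 30 mm (distance of any of cup, driver, mouse from where it was at the start of the episode above 0.03 m).
It also fails if it takes over 51 s, if anything falls off the work surface, if the arm or the gripper's body presses on something with over 40 N, if the wrist force passes 120 N, or if a joint passes its speed limit or range.

## Robot

A 7-joint arm with a two-finger parallel gripper is mounted at the origin on the work surface. World frame = base frame: x ahead of the robot, y to its left, z up, the work surface at z = 0. Lengths are in m, angles in rad, forces in N, time in s.
With the tool pointing down it reaches from about 0.425 to 0.925 m from the base axis. Payload 6.8 kg.
Tool frame: the origin (TCP) lies at the very end of the fingers, on their centre line; the grasp point (between the pads) lies 19 mm behind it; y points along the fingers, x is the direction in which the jaws open and shut, and the axes are right-handed (so a half turn about y gives the same grasp; the last joint's range is limited). The gripper opens to 85 mm and grips with 20 to 120 N. Pads are 22 mm wide; open, the fingers measure 114 mm over their backs; the gripper's body (76 mm by 85 mm) begins 54 mm behind the grasp point. The pads swing forward as they close: fully open they stand 13 mm farther back than shut.
Start: joints at [1.058, 0.477, 0.022, 1.555, -0.011, 1.109, -0.083], TCP at [0.266, -0.62, 0.231] pointing down, gripper open.
Joint ranges: [-2.96, 2.96], [-0.34, 2.1], [-1.41, 1.46], [0.24, 2.44], [-1.37, 4.51], [0.17, 1.92], [-2.96, 2.96]. Speed limits (rad/s): [2.39, 2.39, 3.14, 3.14, 3.14, 3.14, 3.14].

## Interface

Orientations are given as a rotation vector (axis times angle).
In Python, from bench import r, imaging gives the robot as it stands.
- The arm moves only by the shell command python3 -m jog 'ROWS' [FORCE]. ROWS is text: rows parted by semicolons, each of 7 numbers parted by spaces: the turn, a rotation vector about the tool's x, y, z in degrees, then the shift along the tool's x, y, z in mm, then the opening, from 0 (shut) to 1 (fully open). A call has exactly 5 rows; each row shifts and turns the commanded pose from where the row before left it, along the tool's axes as they then stand; what a row does not reach is not made up. A row lasts 1/12 s, in which the tool goes at most 41.7 mm and 7.16 degrees, less where a joint would pass 70% of its speed; a pose out of reach is approached as far as the arm can. A call with a gripper value outside its range is refused whole. The fingers move at their own pace and stop on an object; FORCE is the grip in N (left out, the last holds). Time passes only in rows, so rows that do not move let the fingers close, or fill a call up. It gives the time, the measured TCP pose, the force and the opening at its end, in the units of the state.
- r.get_obs(): the state, without advancing time (a new reading comes with each control period).
- imaging.grab_frame(name): name is "scene" or "top"; returns a dict with "color" (420x560x3 uint8, red, green, blue), "z_map" (420x560 float32, m along the optical axis (not along the pixel's ray), 0 where there is no reading), "fx", "fy", "cx", "cy" (pixels), "world_to_cam" (4x4, takes a point from world to camera coordinates). Camera axes: x right, y up, looking along -z (the intrinsics and any distortion apply to the point x, -y, -z); pixel columns grow to the right and rows downward; lengths in m; the calibration is good to about 2 mm. A picture is of the moment at which its call begins.
- r.hand_in(): hands the job in, once; it reports no verdict.
The state is a dict: "clock": time; "joints": joint angles; "qvel": joint speeds; "tau": joint torques, N m; "tcp_pos": TCP position; "orientation": TCP orientation; "contact_force": force on the tool from outside, world axes, zero at the start; "moment": the same for the moment, N m; "grip_width": finger opening in m.
Only numpy, scipy, OpenCV 4.12 (cv2) and the standard library are available. Lean on these libraries where they do the work, as an engineer would, in place of code of your own. Each camera call takes 0.05 s, during which the arm holds its last target.

## Working session

There is one attempt and no reset: what is moved stays moved. The work goes in short steps, Python scripts to look and compute and a shell command to move; the robot and the scene stay as the last step left them, time stands still between calls to the robot, and variables do not carry over. Pictures are saved under pics/ and viewed, and the job is handed in when it is done.

```bash
ls; mkdir -p pics
python3 - <<'E'
from bench import r, imaging
import cv2,pickle
o=r.get_obs(); print({k:o[k] for k in ("clock","tcp_pos","orientation","grip_width")})
for n in("scene","top"):
    f=imaging.grab_frame(n); pickle.dump(f,open(f'pics/{n}.pkl','wb'))
    cv2.imwrite(f'pics/{n}0.png',cv2.resize(f["color"][:,:,::-1],(800,600),interpolation=cv2.INTER_CUBIC))
    print(n,f["fx"],f["fy"],f["cx"],f["cy"],f["world_to_cam"].round(4).tolist(),[k for k in f])
E
```

```text
pics
{'clock': 0.0, 'tcp_pos': array([ 0.26560656, -0.61991061,  0.23032555]), 'orientation': array([-1.37304322,  0.90720186, -0.90462548]), 'grip_width': 0.08537750587833758}
scene 400.61895267207655 400.61895267207655 285.00137362212655 210.22050106807663 [[-0.6339, 0.7734, 0.0076, 0.3447], [-0.578, -0.4802, 0.6599, 0.2297], [0.5139, 0.4139, 0.7514, -1.4361], [0.0, 0.0, 0.0, 1.0]] ['color', 'z_map', 'fx', 'fy', 'cx', 'cy', 'world_to_cam']
top 384.0887275548217 384.0887275548217 282.45123782341346 211.8083193761084 [[0.0533, -0.9986, 0.0005, -0.0366], [0.9766, 0.0523, 0.2085, -0.606], [-0.2082, -0.0107, 0.978, -0.8079], [0.0, 0.0, 0.0, 1.0]] ['color', 'z_map', 'fx', 'fy', 'cx', 'cy', 'world_to_cam']
```

View pics/scene0.png

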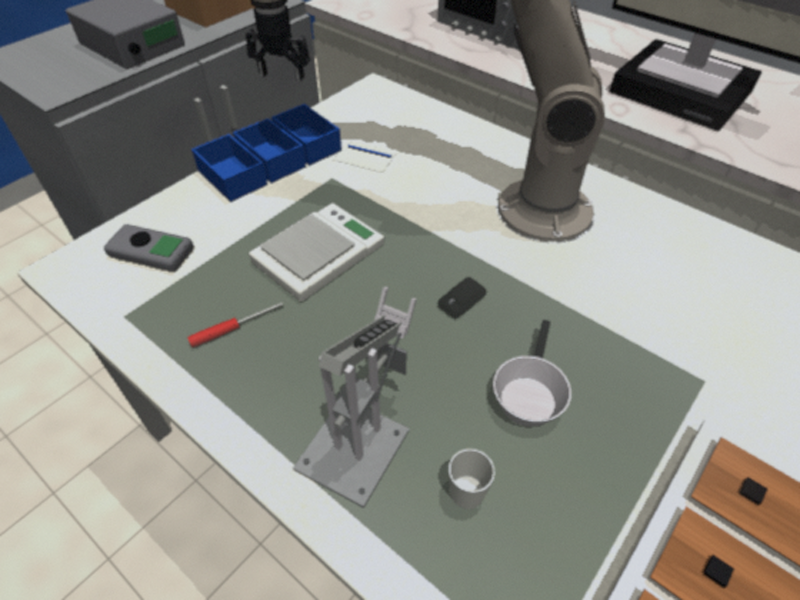

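View pics/top0.png

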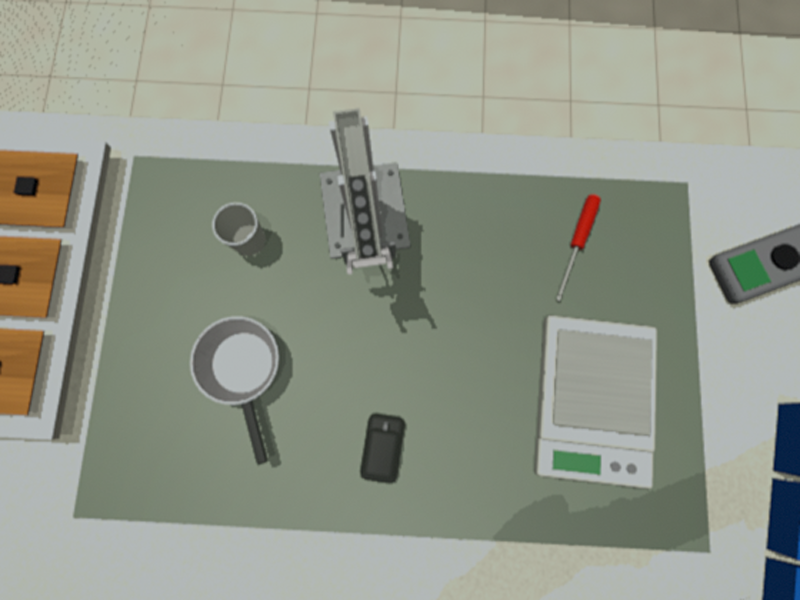

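The dish stands left of the chute in the top view (mouth centre about (235,360), handle to (262,462)). The chute mouth is at about (370,262), the scale plate at (603,382), the mouse at (383,448). I'll look closer and measure.

```bash
cat > h.py <<'E'
import numpy as np,pickle
def ld(n): return pickle.load(open(f'pics/{n}.pkl','rb'))
def unproj(f,u,v,z):
    X=np.stack([(u-f["cx"])*z/f["fx"],-(v-f["cy"])*z/f["fy"],-z,np.ones_like(z)],-1)
    return (X@np.linalg.inv(f["world_to_cam"]).T)[...,:3]
def cloud(f):
    v,u=np.mgrid[:420,:560].astype(float)
    return unproj(f,u,v,f["z_map"].astype(float))
def atz(f,u,v,h):  # pixel ray meets world z=h
    a=unproj(f,u*1.,v*1.,np.array(0.)) ; b=unproj(f,u*1.,v*1.,np.array(1.))
    return a+(b-a)*(h-a[2])/(b[2]-a[2])
def proj(f,p):
    q=f["world_to_cam"]@np.append(p,1); return np.array([f["cx"]-f["fx"]*q[0]/q[2],f["cy"]+f["fy"]*q[1]/q[2]])
E
python3 - <<'E'
from h import *
import cv2
for n,(x0,y0,w,h) in {"top":(215,60,100,170/1.7*0.75*2),"scene":(200,190,110,170)}.items():
    f=ld(n);h=int(h); c=f["color"][y0:y0+h,x0:x0+w,::-1]
    s=min(800/w,600/h); cv2.imwrite(f'pics/{n}_chute.png',cv2.resize(c,None,fx=s,fy=s,interpolation=cv2.INTER_CUBIC));print(n,s)
f=ld("top")
c=f["color"][210:340,120:250,::-1]; cv2.imwrite('pics/top_dish.png',cv2.resize(c,None,fx=4.5,fy=4.5,interpolation=cv2.INTER_CUBIC))
P=cloud(f)
# rim points of dish
m=(np.abs(P[...,2]-.049)<.004)
v,u=np.mgrid[:420,:560]
mm=m&(u>125)&(u<205)&(v>215)&(v<290); print("rim n",mm.sum())
q=P[mm]; (cx,cy),R=cv2.minEnclosingCircle(q[:,:2].astype(np.float32)); print("rim",cx,cy,R)
mm=(u>160)&(u<195)&(v>288)&(v<330)&(P[...,2]>.035)&(P[...,2]<.06); q=P[mm]; print("handle",mm.sum(),q.mean(0))
print(cv2.fitLine(q[:,:2].astype(np.float32),cv2.DIST_HUBER,0,.01,.01).ravel(), q[:,0].min(),q[:,0].max())
mm=(u>370)&(u<475)&(v>215)&(v<315)&(np.abs(P[...,2]-.05)<.004); q=P[mm]; print("plate",mm.sum(),q.mean(0),cv2.minAreaRect(q[:,:2].astype(np.float32)))
mm=(u>220)&(u<300)&(v>100)&(v<200)&(P[...,2]<.02)&(P[...,2]>0.003); q=P[mm]; print("base",mm.sum(),q.mean(0),cv2.minAreaRect(q[:,:2].astype(np.float32)))
for (a,b) in [(383,448),(235,240),(245,362)]:
    print(P[int(b/1.4286),int(a/1.4286)])
mm=(u>250)&(u<285)&(v>285)&(v<340)&(P[...,2]>.012); q=P[mm]; print("mouse",q.mean(0),q.min(0),q.max(0))
mm=(u>215)&(u<300)&(v>70)&(v<200)&(P[...,2]>.17); q=P[mm]; print("chute",q.min(0),q.max(0))
E
```

```text
top 4.0
scene 3.5294117647058822
rim n 496
rim 0.49514564871788025 0.2554631233215332 0.08031018823385239
handle 300 [0.38662318 0.21191911 0.04790887]
[0.93035716 0.3666545  0.39427638 0.2146322 ] 0.3491293224939357 0.42336606518690395
plate 4463 [ 0.50107358 -0.32256297  0.05012636] ((0.5026854872703552, -0.3229828476905823), (0.15083934366703033, 0.15030713379383087), 86.58333587646484)
base 1976 [0.77980821 0.06879305 0.00910372] ((0.7756136059761047, 0.06019308418035507), (0.25605618953704834, 0.19885198771953583), 3.6329312324523926)
[0.3820738  0.01585512 0.03727261]
[0.71770103 0.29683993 0.00490242]
[0.50586704 0.25557495 0.00336788]
mouse [0.38167911 0.01752139 0.03321182] [ 0.3285994  -0.01397943  0.01232304] [0.43423068 0.05121847 0.91645654]
chute [ 0.4255932  -0.01348695  0.17001946] [0.80866129 0.10218619 0.91645654]
```

View pics/top_chute.png

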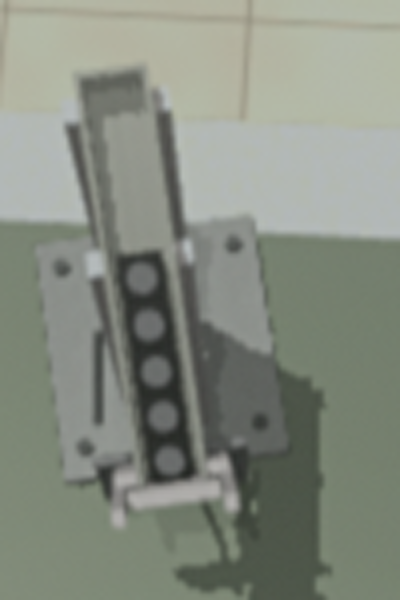

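View pics/scene_chute.png

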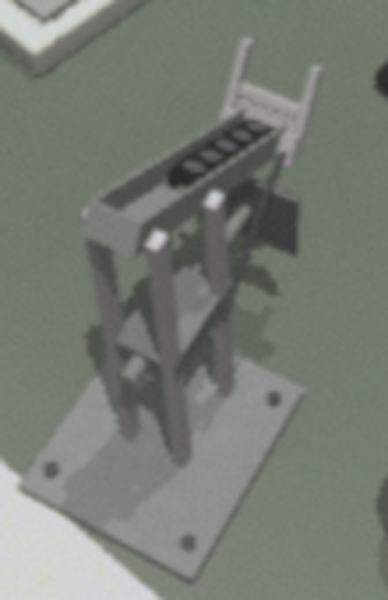

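View pics/top_dish.png

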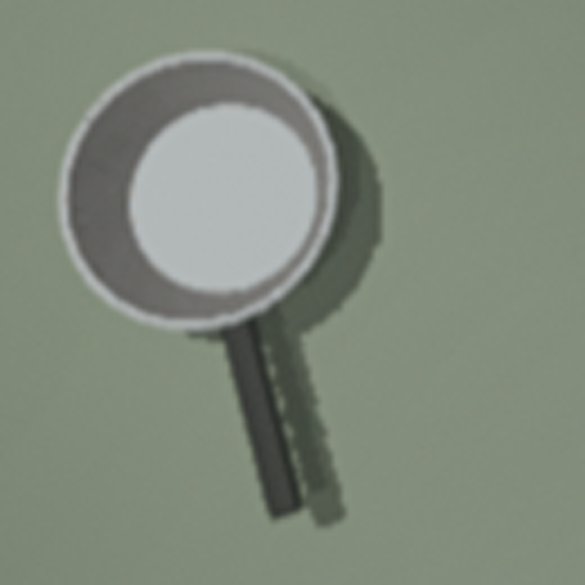

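In the crops, the base plate corners are at (38,245), (250,217), (287,447) and (67,482), the gate is seen edge-on at (180,492), the dish rim centre is at (199,190), and the handle runs from (240,325) to (286,510).

Run:
```python
from h import *
import cv2
f=ld("top"); P=cloud(f)
c=[(38,245),(250,217),(287,447),(67,482)]
zb=np.median(P[160:175,226:232,2]); print("base z",zb, P[165,228])
W=np.array([atz(f,a/4+215-.4,b/4+60-.4,.008) for a,b in c]); print(W.round(4))
print("sizes",[np.linalg.norm(W[i]-W[i-1]).round(4) for i in range(4)])
ctr=W.mean(0); d=(W[0]+W[1]-W[2]-W[3]);yaw=np.arctan2(d[1],d[0]);e=W[0]+W[3]-W[1]-W[2];print("yaw",yaw,np.arctan2(e[1],e[0])-np.pi/2)
yaw=(yaw+np.arctan2(e[1],e[0])-np.pi/2)/2
o=ctr[:2]-.14*np.array([np.cos(yaw),np.sin(yaw)]);print("disp origin",o,yaw)
# choke centres along channel
for a,b in [(171,461),(163,416),(156,371),(149,324),(142,278)]:
    print("choke",P[int(round(b/4+60-.4)),int(round(a/4+215-.4))].round(4))
print("dish ctr",atz(f,199/4.5+120-.4,190/4.5+210-.4,.05))
# rim ellipse least squares via edges: project z=.05 circle
g=cv2.cvtColor(f["color"],cv2.COLOR_RGB2GRAY)
hs=[atz(f,a/4.5+120-.4,b/4.5+210-.4,.049) for a,b in[(240,325),(286,512)]];print("handle",hs,np.arctan2(*(hs[0]-hs[1])[[1,0]]))
# scene gate/mouth/paddle points
s=ld("scene");Q=cloud(s)
for n,(a,b) in {"gate":(268,110),"padR":(285,215),"padcorner":(298,250)}.items():
    print(n,Q[int(b/3.5294+190),int(a/3.5294+200)].round(4))
m=(Q[...,2]>.1)&(Q[...,2]<.169)&(Q[...,0]<o[0]+.05)&(Q[...,0]>.55)&(abs(Q[...,1]-.08)<.08)
q=Q[m];print("paddle",m.sum());  R=np.array([[np.cos(yaw),np.sin(yaw)],[-np.sin(yaw),np.cos(yaw)]])
l=(q[:,:2]-o)@R.T; print(np.c_[l,q[:,2]].min(0),np.c_[l,q[:,2]].max(0))
mm=P[...,2]>.15; mm&=(abs(P[...,0]-.7)<.2)&(abs(P[...,1]-.07)<.1)&(P[...,2]<.4); q=P[mm]; l=np.c_[(q[:,:2]-o)@R.T,q[:,2]]
ch=l[(l[:,0]>.0)&(l[:,0]<.15)&(l[:,2]>.18+l[:,0]*.5)]; print("channel y",np.polyfit(ch[:,0],ch[:,1],1))
g=l[l[:,0]<.005];print("gate",len(g),g.mean(0),g.min(0),g.max(0))
```

```text
base z 0.00170031058497222 [ 0.73358951  0.13934556 -0.00154042]
[[ 0.8475  0.1575  0.008 ]
 [ 0.874   0.0238  0.008 ]
 [ 0.7217 -0.0077  0.008 ]
 [ 0.6919  0.1263  0.008 ]]
sizes [np.float64(0.1587), np.float64(0.1363), np.float64(0.1556), np.float64(0.1373)]
yaw 0.20075390856869896 0.2069627164813952
disp origin [0.64668341 0.04659611] 0.20385831252504705
choke [0.6483 0.0476 0.201 ]
choke [0.6662 0.0519 0.2137]
choke [0.6867 0.0545 0.2235]
choke [0.7039 0.0586 0.2355]
choke [0.7233 0.0629 0.2459]
dish ctr [0.50354671 0.25830458 0.05      ]
handle [array([0.43834833, 0.23055512, 0.049     ]), array([0.35101285, 0.19834168, 0.049     ])] 0.3533654969870272
gate [0.6387 0.0456 0.2064]
padR [0.6624 0.0804 0.1474]
padcorner [0.6606 0.0915 0.1139]
paddle 304
[ 0.0174136  -0.03576962  0.1011484 ] [0.05023506 0.0415308  0.16813268]
channel y [-0.01221751  0.00170144]
gate 357 [-0.01109829  0.00125114  0.20949605] [-0.03654206 -0.02830798  0.18377023] [0.00496736 0.02937375 0.24169295]
```

```bash
cat >> h.py <<'E'
from scipy.spatial.transform import Rotation as Ro
def to(xyz,hyaw):
    """hyaw: azimuth of the handle's +x dir (tool z or -z along it). prints remaining turn & shift in tool axes"""
    from bench import r
    o=r.get_obs(); R=Ro.from_rotvec(o["orientation"]).as_matrix(); p=np.array(o["tcp_pos"])
    print("t",round(o["clock"],2),"tcp",p.round(4),"w",round(o["grip_width"],4),"F",np.round(o["contact_force"],1),"q",np.round(o["joints"],2))
    print("toolx",R[:,0].round(3),"tooly",R[:,1].round(3),"toolz",R[:,2].round(3), "z az",np.arctan2(R[1,2],R[0,2]).round(3))
    best=None
    for s in(1,-1):
        z=np.array([np.cos(hyaw),np.sin(hyaw),0])*s; y=np.array([0,0,-1.]); x=np.cross(y,z)
        T=np.c_[x,y,z]; v=Ro.from_matrix(R.T@T).as_rotvec(degrees=True)
        print("turn deg",v.round(2))
        print("  shift if after turn",(T.T@(xyz-p)*1e3).round(1))
    print("shift now",(R.T@(xyz-p)*1e3).round(1))
E
python3 -c "
from h import *
to(np.array([.45,-.1,.23]),.353)"
```

```text
t 0.1 tcp [ 0.2656 -0.62    0.2304] w 0.0852 F [-0.2  0.6 -0. ] q [ 1.06  0.48  0.02  1.56 -0.01  1.11 -0.08]
toolx [ 0.394 -0.919 -0.002] tooly [-0.001  0.001 -1.   ] toolz [ 0.919  0.394 -0.   ] z az 0.405
turn deg [ 0.01  2.97 -0.09]
  shift if after turn [-4.242e+02  4.000e-01  3.528e+02]
turn deg [-1.4000e-01 -1.7703e+02 -1.0000e-02]
  shift if after turn [ 4.242e+02  4.000e-01 -3.528e+02]
shift now [-405.3    1.   374.3]
```

```bash
python3 -m jog '0 0 0 -29 0 26.5 1;0 0 0 -29 0 26.5 1;0 0 0 -29 0 26.5 1;0 0 0 -29 0 26.5 1;0 0 0 -29 0 26.5 1'; python3 -m jog '0 0 0 -29 0 26.5 1;0 0 0 -29 0 26.5 1;0 0 0 -29 0 26.5 1;0 0 0 -29 0 26.5 1;0 0 0 -29 0 26.5 1'; python3 -c "
from h import *
to(np.array([.45,-.1,.23]),.353)"
```

```text
clock: 0.52
tcp_pos: [0.3306, -0.433, 0.2309]
orientation: [-1.374, 0.907, -0.906]
contact_force: [1.2, 0.2, 1.0]
grip_width: 0.0851
clock: 0.93
tcp_pos: [0.3952, -0.2476, 0.2312]
orientation: [-1.374, 0.906, -0.906]
contact_force: [1.0, -0.2, -0.8]
grip_width: 0.0851
t 0.93 tcp [ 0.3952 -0.2476  0.2312] w 0.0851 F [ 1.  -0.2 -0.8] q [ 0.59  0.14 -0.18  2.03  0.03  0.98 -0.77]
toolx [ 0.394 -0.919  0.   ] tooly [-0. -0. -1.] toolz [ 0.919  0.394 -0.   ] z az 0.405
turn deg [0.01 2.95 0.  ]
  shift if after turn [-119.6    1.2  102.5]
turn deg [ 0.0000e+00 -1.7705e+02 -2.0000e-02]
  shift if after turn [ 119.6    1.2 -102.5]
shift now [-114.1    1.2  108.5]
```

```bash
python3 -m jog '0 0.4 0 -30 0 26 1;0 0.4 0 -30 0 26 1;0 0.4 0 -30 0 26 1;0 0.4 0 -31 0 20 1;0 0.4 0 -36 0 15 1'; python3 -c "
from h import *
to(np.array([.47,.07,.20]),.372)
to(np.array([.401,.218,.10]),.372)"
```

```text
clock: 1.35
tcp_pos: [0.4407, -0.0594, 0.2313]
orientation: [-1.361, 0.932, -0.933]
contact_force: [0.6, 0.8, -0.0]
grip_width: 0.0855
t 1.35 tcp [ 0.4407 -0.0594  0.2313] w 0.0855 F [ 0.6  0.8 -0. ] q [ 0.32  0.12 -0.35  2.06  0.05  0.97 -1.25]
toolx [ 0.361 -0.933  0.   ] tooly [ 0.001  0.    -1.   ] toolz [0.933 0.361 0.001] z az 0.369
turn deg [-0.05 -0.15  0.01]
  shift if after turn [-109.9   31.3   74.3]
turn deg [-2.0000e-02  1.7985e+02 -7.0000e-02]
  shift if after turn [109.9  31.3 -74.3]
shift now [-110.1   31.4   74. ]
t 1.35 tcp [ 0.4407 -0.0594  0.2313] w 0.0855 F [ 0.6  0.8 -0. ] q [ 0.32  0.12 -0.35  2.06  0.05  0.97 -1.25]
toolx [ 0.361 -0.933  0.   ] tooly [ 0.001  0.    -1.   ] toolz [0.933 0.361 0.001] z az 0.369
turn deg [-0.05 -0.15  0.01]
  shift if after turn [-272.9  131.3   63.8]
turn deg [-2.0000e-02  1.7985e+02 -7.0000e-02]
  shift if after turn [272.9 131.3 -63.8]
shift now [-273.   131.3   63. ]
```

```bash
python3 -m jog '0 0 0 -33 8 18 1;0 0 0 -33 8 18 1;0 0 0 -33 8 18 1;0 0 0 -35 16 6 1;0 0 0 -35 16 3 1'; python3 -m jog '0 0 0 -35 18 0 1;0 0 0 -35 18 0 1;0 0 0 -34 20 0 1;0 0 0 0 15 0 1;0 0 0 0 0 0 1'
python3 - <<'E'
from h import *
to(np.array([.401,.218,.022]),.372)
from bench import imaging
import cv2
f=imaging.grab_frame("top"); c=f["color"][190:340,110:260,::-1]; cv2.imwrite('pics/g1.png',cv2.resize(c,None,fx=4,fy=4,interpolation=cv2.INTER_CUBIC))
E
```

```text
clock: 1.77
tcp_pos: [0.438, 0.1214, 0.1751]
orientation: [-1.36, 0.932, -0.933]
contact_force: [-0.0, 0.0, 0.1]
grip_width: 0.0853
clock: 2.18
tcp_pos: [0.3972, 0.2171, 0.1018]
orientation: [-1.368, 0.932, -0.927]
contact_force: [0.7, -1.6, -0.5]
grip_width: 0.0854
t 2.18 tcp [0.3972 0.2171 0.1018] w 0.0854 F [ 0.7 -1.6 -0.5] q [-0.2   0.35 -0.51  2.15  0.26  0.7  -2.08]
toolx [ 0.366 -0.931 -0.   ] tooly [-0.005 -0.002 -1.   ] toolz [ 0.931  0.366 -0.005] z az 0.375
turn deg [ 0.29  0.16 -0.01]
  shift if after turn [ 0.5 79.8  3.9]
turn deg [-2.0000e-02 -1.7984e+02 -4.6000e-01]
  shift if after turn [-0.5 79.8 -3.9]
shift now [ 0.5 79.8  4.3]
```

View pics/g1.png

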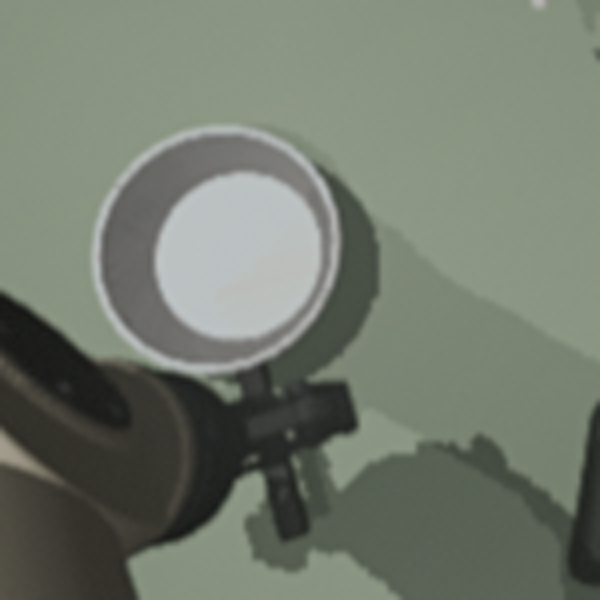

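The open jaws straddle the handle, at about (280,420) in the crop. I'll descend.

```bash
python3 -m jog '0.3 0 0 0 20 2 1;0 0 0 0 20 2 1;0 0 0 0 20 0 1;0 0 0 0 19 0 1;0 0 0 0 0 0 1' 100
python3 - <<'E'
from h import *
to(np.array([.401,.218,.022]),.372)
E
```

```text
clock: 2.65
tcp_pos: [0.4036, 0.2153, 0.0237]
orientation: [-1.36, 0.933, -0.936]
contact_force: [-0.1, -1.1, -0.4]
grip_width: 0.0854
t 2.65 tcp [0.4036 0.2153 0.0237] w 0.0854 F [-0.1 -1.1 -0.4] q [-0.28  0.49 -0.42  2.19  0.4   0.53 -2.2 ]
toolx [ 0.359 -0.933  0.002] tooly [ 0.002 -0.001 -1.   ] toolz [0.933 0.359 0.002] z az 0.367
turn deg [-0.09 -0.28  0.09]
  shift if after turn [-3.5  1.7 -1.5]
turn deg [-1.5000e-01  1.7972e+02 -1.5000e-01]
  shift if after turn [3.5 1.7 1.5]
shift now [-3.5  1.7 -1.5]
```

```bash
python3 -m jog '0 -0.3 0 -3 1.5 0 1;0 0 0 0 0 0 0.5;0 0 0 0 0 0 0;0 0 0 0 0 0 0;0 0 0 0 0 0 0' 100;python3 -m jog '0 0 0 0 0 0 0;0 0 0 0 0 0 0;0 0 0 0 0 0 0;0 0 0 0 0 0 0;0 0 0 0 0 0 0'
python3 - <<'E'
from h import *
to(np.array([.401,.218,.022]),.372)
E
```

```text
clock: 3.07
tcp_pos: [0.4035, 0.2207, 0.0247]
orientation: [-1.358, 0.925, -0.931]
contact_force: [0.4, 0.4, 0.0]
grip_width: 0.0386
clock: 3.48
tcp_pos: [0.403, 0.2204, 0.024]
orientation: [-1.359, 0.925, -0.931]
contact_force: [-1.3, -1.3, 5.6]
grip_width: 0.014
t 3.48 tcp [0.403  0.2204 0.024 ] w 0.014 F [-1.3 -1.3  5.6] q [-0.28  0.49 -0.42  2.19  0.4   0.53 -2.21]
toolx [ 0.366 -0.931  0.   ] tooly [ 0.005  0.002 -1.   ] toolz [0.931 0.366 0.005] z az 0.375
turn deg [-0.31  0.17  0.02]
  shift if after turn [ 1.5  2.  -2.8]
turn deg [ 3.0000e-02 -1.7983e+02  4.9000e-01]
  shift if after turn [-1.5  2.   2.8]
shift now [ 1.5  2.  -2.8]
```

```bash
python3 -m jog '0 0 0 0 -5 0 0;0 0 0 0 -10 0 0;0 0 0 0 -15 0 0;0 0 0 0 -15 0 0;0 0 0 0 0 0 0'; python3 -m jog '0 0 0 0 -20 0 0;0 0 0 0 -20 0 0;0 0 0 0 -15 0 0;0 0 0 0 -8 0 0;0 0 0 0 0 0 0'
python3 - <<'E'
from h import *
to(np.array([.401,.218,.134]),.372)
from bench import imaging
import cv2,pickle
for n in("top","scene"):
    f=imaging.grab_frame(n); pickle.dump(f,open(f'pics/{n}2.pkl','wb')); cv2.imwrite(f'pics/{n}2.png',cv2.resize(f["color"][:,:,::-1],(800,600),interpolation=cv2.INTER_CUBIC))
E
```

```text
clock: 3.9
tcp_pos: [0.4039, 0.2215, 0.0713]
orientation: [-1.356, 0.924, -0.931]
contact_force: [1.1, -0.3, -1.7]
grip_width: 0.0142
clock: 4.32
tcp_pos: [0.4032, 0.2208, 0.133]
orientation: [-1.357, 0.924, -0.932]
contact_force: [-0.1, 0.3, -1.3]
grip_width: 0.014
t 4.32 tcp [0.4032 0.2208 0.133 ] w 0.014 F [-0.1  0.3 -1.3] q [-0.17  0.3  -0.54  2.12  0.23  0.76 -2.05]
toolx [ 0.366 -0.931 -0.   ] tooly [ 0.007  0.003 -1.   ] toolz [0.931 0.366 0.008] z az 0.375
turn deg [-0.46  0.16 -0.01]
  shift if after turn [ 1.8 -1.  -3. ]
turn deg [-1.0000e-02 -1.7984e+02  7.2000e-01]
  shift if after turn [-1.8 -1.   3. ]
shift now [ 1.8 -1.  -3. ]
```

View pics/top2.png

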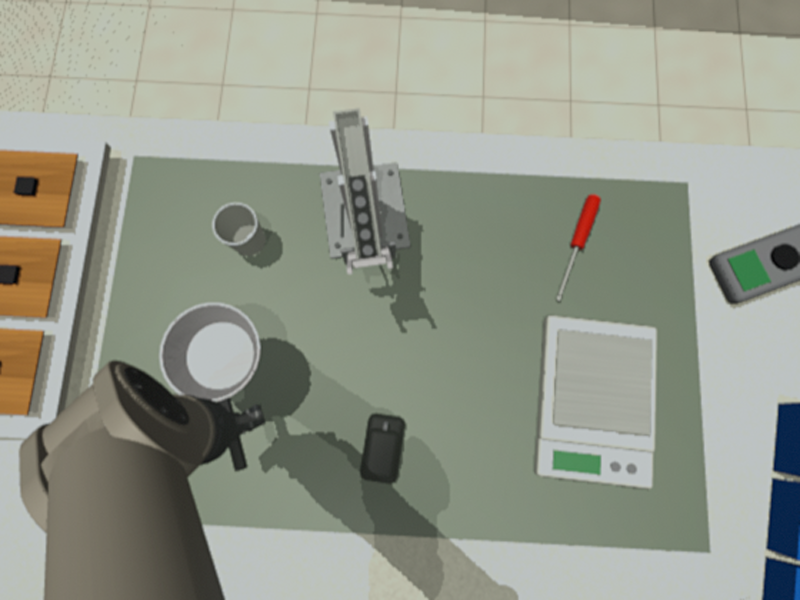

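View pics/scene2.png

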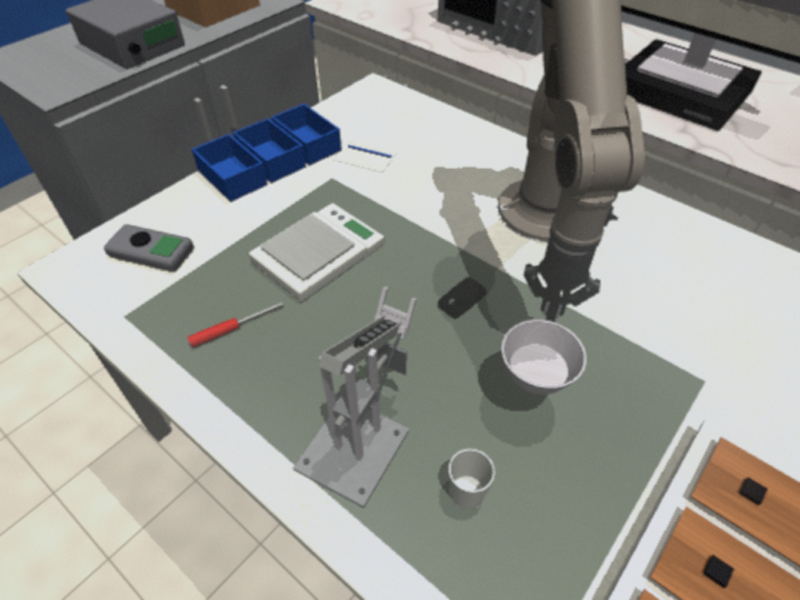

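The dish hangs in the gripper, rim at about (211,352) in the top view and (543,357) in the scene view. I'll check its height, its level, and its offset from the TCP.

```bash
cat >> h.py <<'E'
def rim(f,u0,u1,v0,v1,zlo,zhi,guess=None):
    """bright rim: fit plane+circle to cloud points near max radius / top"""
    P=cloud(f); q=P[v0:v1,u0:u1].reshape(-1,3); q=q[(q[:,2]>zlo)&(q[:,2]<zhi)]
    from scipy.optimize import least_squares
    return q
E
python3 - <<'E'
from h import *
import cv2
f=ld("top2");s=ld("scene2")
# floor of the dish: flat inside
for n,F,(a,b) in (("top",f,(222,352)),("scene",s,(540,365))):
    P=cloud(F); u,v=int(a/1.4286),int(b/1.4286)
    q=P[v-8:v+9,u-8:u+9].reshape(-1,3); c=q.mean(0); n_=np.linalg.svd(q-c)[2][2]; n_*=np.sign(n_[2])
    az=.375; d=np.array([np.cos(az),np.sin(az),0])
    print(n,"floor",c.round(4),"normal",n_.round(4),"pitch along handle deg",np.degrees(n_@d).round(2))
# rim circle ellipse in top image at z?
crop=f["color"][200:300,105:205,::-1]; cv2.imwrite('pics/rim2.png',cv2.resize(crop,None,fx=6,fy=6,interpolation=cv2.INTER_CUBIC))
tcp=np.array([.4032,.2208,.133]);
# predicted dish centre: rim circle projected
def draw(c,z,img,sc,off):
    for t in np.linspace(0,2*np.pi,60):
        p=proj(f,[c[0]+.07*np.cos(t),c[1]+.07*np.sin(t),z]); cv2.circle(img,tuple(int(k) for k in ((p+.5-off)*sc)),1,(0,0,255),-1)
img=cv2.imread('pics/rim2.png'); c=np.array([.4032,.2208])+.110*np.array([np.cos(.375),np.sin(.375)]); print("pred",c)
draw(c,.159,img,6,np.array([105,200])); cv2.imwrite('pics/rim2b.png',img)
E
```

```text
top floor [0.5086 0.257  0.1172] normal [-0.2979  0.9116  0.2832] pitch along handle deg 3.25
scene floor [0.5004 0.2573 0.1099] normal [ 0.0012 -0.0069  1.    ] pitch along handle deg -0.08
pred [0.50555584 0.26108998]
```

View pics/rim2b.png

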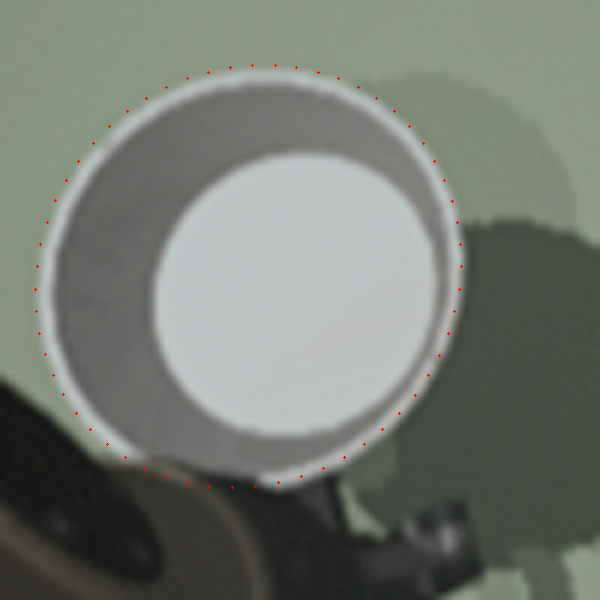

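```bash
python3 -m jog '0 1.96 0 0 -0.8 0 0;0 1.96 0 0 -0.8 0 0;0 1.96 0 0 -0.8 0 0;0 1.96 0 0 -0.8 0 0;0 1.96 0 0 -0.8 0 0'
python3 - <<'E'
from h import *
to(np.array([.4556,.0075,.137]),.204)
E
```

```text
clock: 4.83
tcp_pos: [0.4015, 0.2198, 0.1344]
orientation: [-1.296, 1.057, -1.06]
contact_force: [-0.3, 0.4, -1.6]
grip_width: 0.014
t 4.83 tcp [0.4015 0.2198 0.1344] w 0.014 F [-0.3  0.4 -1.6] q [-0.2   0.29 -0.5   2.13  0.2   0.77 -2.2 ]
toolx [ 0.201 -0.98  -0.   ] tooly [ 0.002  0.001 -1.   ] toolz [0.98  0.201 0.003] z az 0.203
turn deg [-0.15 -0.09 -0.01]
  shift if after turn [218.8  -2.6  10. ]
turn deg [ 1.0000e-02  1.7991e+02 -2.3000e-01]
  shift if after turn [-218.8   -2.6  -10. ]
shift now [218.8  -2.6  10.3]
```

```bash
python3 -m jog '0 0 0 12 -0.6 3 0;0 0 0 22 -0.6 4 0;0 0 0 27 -0.6 4 0;0 0 0 27 -0.6 3 0;0 0 0 27 -0.6 0 0';  python3 -m jog '0 0 0 27 0 0 0;0 0 0 27 0 -1 0;0 0 0 22 0 -2 0;0 0 0 17 0 -1 0;0 0 0 10 0 0 0'
python3 - <<'E'
from h import *
to(np.array([.4556,.0075,.137]),.204)
E
```

```text
clock: 5.25
tcp_pos: [0.4392, 0.1093, 0.1375]
orientation: [-1.296, 1.056, -1.058]
contact_force: [0.3, 0.1, -0.8]
grip_width: 0.014
clock: 5.67
tcp_pos: [0.4553, 0.0063, 0.1372]
orientation: [-1.296, 1.059, -1.06]
contact_force: [-0.4, -0.1, -0.8]
grip_width: 0.0141
t 5.67 tcp [0.4553 0.0063 0.1372] w 0.0141 F [-0.4 -0.1 -0.8] q [ 0.2   0.27 -0.4   2.13  0.15  0.76 -1.67]
toolx [ 0.2   -0.98  -0.001] tooly [ 0.002  0.001 -1.   ] toolz [0.98  0.2   0.002] z az 0.201
turn deg [-0.12 -0.16 -0.03]
  shift if after turn [-1.1  0.2  0.5]
turn deg [ 5.0000e-02  1.7984e+02 -1.9000e-01]
  shift if after turn [ 1.1  0.2 -0.5]
shift now [-1.1  0.2  0.5]
```

Run:
```python
from h import *
from bench import imaging
import cv2,pickle
for n,(x,y,w,h) in {"top":(190,120,160,120),"scene":(180,150,200,150)}.items():
    f=imaging.grab_frame(n); pickle.dump(f,open(f'pics/{n}3.pkl','wb')); cv2.imwrite(f'pics/{n}3.png',cv2.resize(f["color"][y:y+h,x:x+w,::-1],(800,600),interpolation=cv2.INTER_CUBIC))
```

```text
(no output)
```

View pics/top3.png

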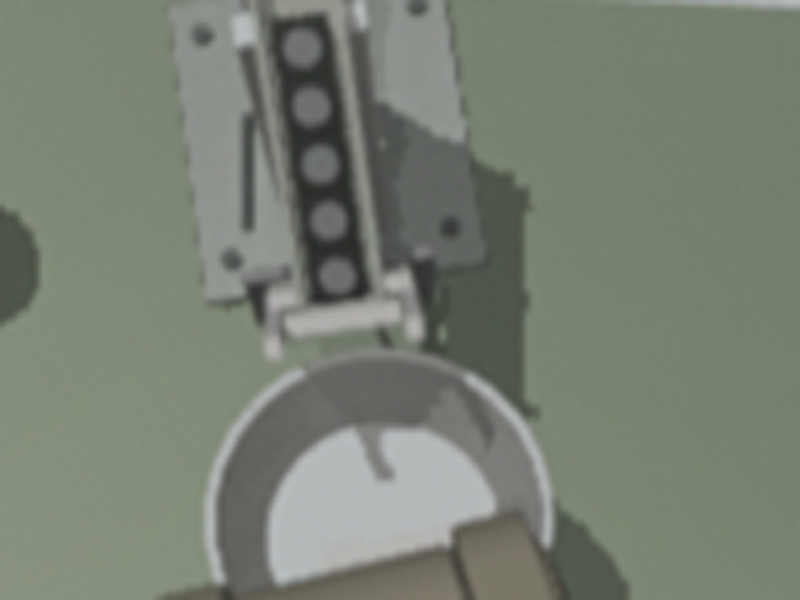

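View pics/scene3.png

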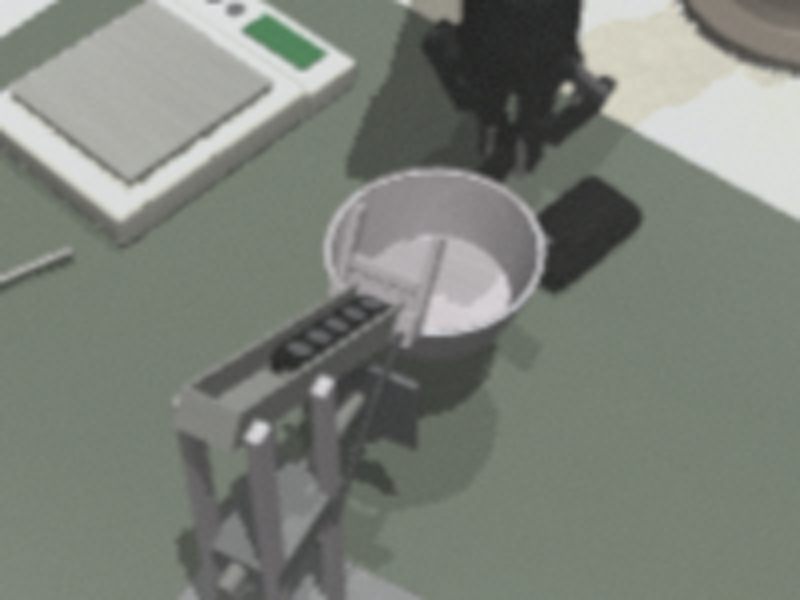

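Top crop: dish rim centre at about (378,510), on the chute's line, with its far edge at (375,350) just short of the gate. Now I'll push about 52 mm along tool z.

```bash
python3 -m jog '0 0 0 0 0 8 0;0 0 0 0 0 9 0;0 0 0 0 0 6 0;0 0 0 0 0 4 0;0 0 0 0 0 4 0';  python3 -m jog '0 0 0 0 0 4 0;0 0 0 0 0 4 0;0 0 0 0 0 4 0;0 0 0 0 0 4 0;0 0 0 0 0 4 0';python3 -m jog '0 0 0 0 0 1 0;0 0 0 0 0 0 0;0 0 0 0 0 0 0;0 0 0 0 0 0 0;0 0 0 0 0 0 0'
python3 - <<'E'
from h import *
to(np.array([.6465-.143*.979,.047-.143*.2025,.137]),.204)
from bench import imaging
import cv2,pickle
for n,(x,y,w,h) in {"top":(190,120,160,120),"scene":(180,150,200,150)}.items():
    f=imaging.grab_frame(n); pickle.dump(f,open(f'pics/{n}4.pkl','wb')); cv2.imwrite(f'pics/{n}4.png',cv2.resize(f["color"][y:y+h,x:x+w,::-1],(800,600),interpolation=cv2.INTER_CUBIC))
E
```

```text
clock: 6.18
tcp_pos: [0.4874, 0.0163, 0.1388]
orientation: [-1.294, 1.054, -1.058]
contact_force: [-3.1, 0.4, -0.9]
grip_width: 0.0138
clock: 6.6
tcp_pos: [0.5061, 0.0193, 0.1388]
orientation: [-1.295, 1.055, -1.059]
contact_force: [-2.9, 0.3, -1.2]
grip_width: 0.0143
clock: 7.02
tcp_pos: [0.5066, 0.019, 0.1386]
orientation: [-1.295, 1.056, -1.059]
contact_force: [-2.6, -0.9, -2.3]
grip_width: 0.0142
t 7.02 tcp [0.5066 0.019  0.1386] w 0.0142 F [-2.6 -0.9 -2.3] q [ 0.16  0.35 -0.39  2.02  0.18  0.8  -1.69]
toolx [ 0.202 -0.979 -0.001] tooly [ 0.004  0.001 -1.   ] toolz [0.979 0.202 0.004] z az 0.203
turn deg [-0.23 -0.03 -0.04]
  shift if after turn [ 0.9  1.6 -0.3]
turn deg [ 6.0000e-02  1.7997e+02 -3.6000e-01]
  shift if after turn [-0.9  1.6  0.3]
shift now [ 0.9  1.6 -0.3]
```

View pics/top4.png

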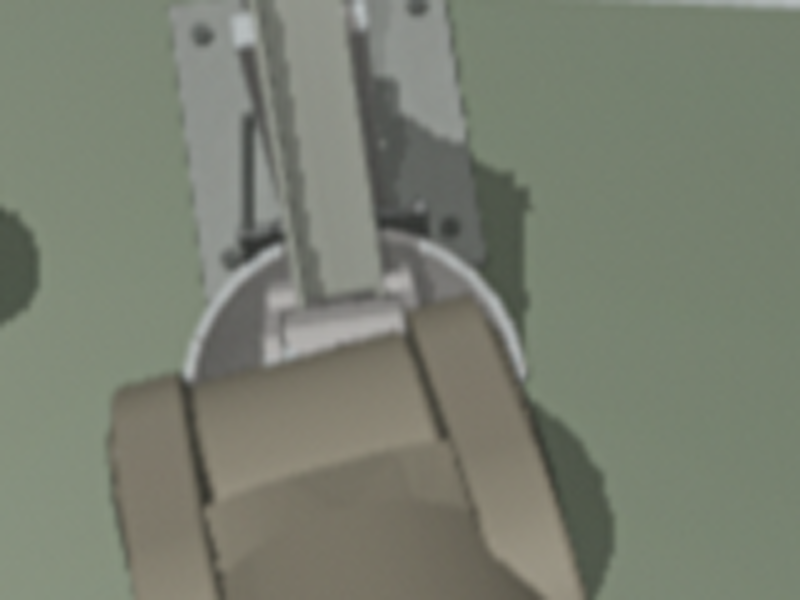

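View pics/scene4.png

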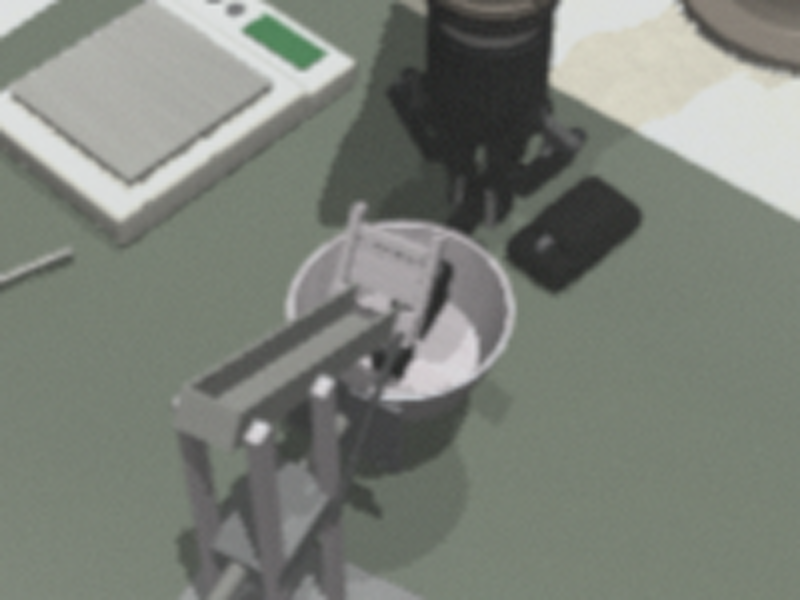

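The chute is empty, and black chokes show in the dish behind the gate at about (430,300) and (395,360). I'll hold briefly, then back off.

```bash
python3 -m jog '0 0 0 0 0 0 0;0 0 0 0 0 0 0;0 0 0 0 0 0 0;0 0 0 0 0 -2 0;0 0 0 0 0 -4 0';  python3 -m jog '0 0 0 0 0 -6 0;0 0 0 0 0 -8 0;0 0 0 0 0 -9 0;0 0 0 0 0 -9 0;0 0 0 0 0 -9 0';python3 -m jog '0 0 0 0 0 -7 0;0 0 0 0 0 -5 0;0 0 0 0 0 -2 0;0 0 0 0 0 0 0;0 0 0 0 0 0 0'
python3 - <<'E'
from h import *
to(np.array([.5,.0,.137]),.0)
from bench import imaging
import cv2,pickle
for n,(x,y,w,h) in {"top":(190,120,160,120),"scene":(180,150,200,150)}.items():
    f=imaging.grab_frame(n); pickle.dump(f,open(f'pics/{n}5.pkl','wb')); cv2.imwrite(f'pics/{n}5.png',cv2.resize(f["color"][y:y+h,x:x+w,::-1],(800,600),interpolation=cv2.INTER_CUBIC))
E
```

```text
clock: 7.53
tcp_pos: [0.5017, 0.0183, 0.139]
orientation: [-1.293, 1.054, -1.059]
contact_force: [-0.9, 0.0, -3.5]
grip_width: 0.0141
clock: 7.95
tcp_pos: [0.4605, 0.0098, 0.1389]
orientation: [-1.294, 1.054, -1.059]
contact_force: [-0.3, 0.3, -3.1]
grip_width: 0.0141
clock: 8.37
tcp_pos: [0.4479, 0.0071, 0.1388]
orientation: [-1.294, 1.054, -1.059]
contact_force: [0.4, 0.4, -3.1]
grip_width: 0.0143
t 8.37 tcp [0.4479 0.0071 0.1388] w 0.0143 F [ 0.4  0.4 -3.1] q [ 0.2   0.26 -0.41  2.15  0.15  0.75 -1.66]
toolx [ 0.203 -0.979 -0.001] tooly [ 0.006  0.002 -1.   ] toolz [0.979 0.203 0.006] z az 0.204
turn deg [-0.33 11.69 -0.08]
  shift if after turn [ 7.1  1.8 52.1]
turn deg [-1.2000e-01 -1.6831e+02  4.9000e-01]
  shift if after turn [ -7.1   1.8 -52.1]
shift now [17.6  2.1 49.6]
```

View pics/scene5.png

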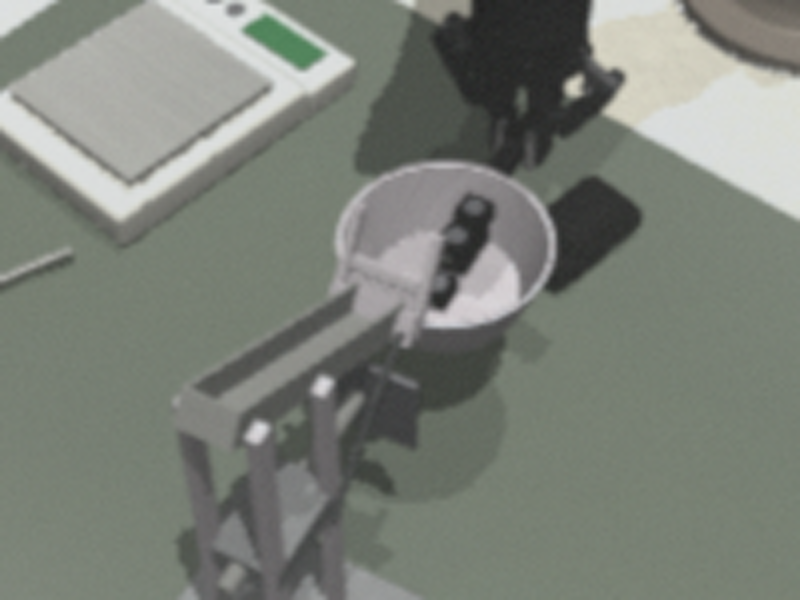

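View pics/top5.png

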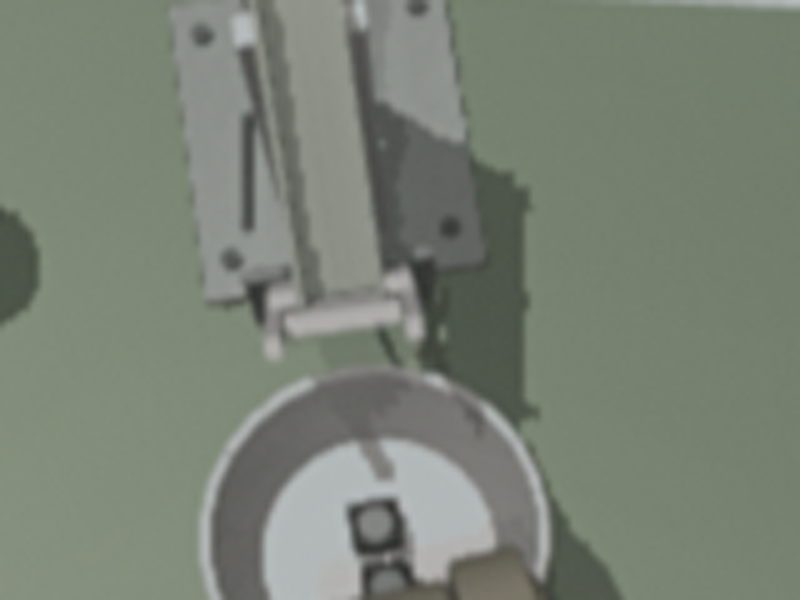

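Three chokes are visible in the dish: (475,205), (455,235) and (440,285). The other two are probably hidden behind the gate or arm. The dish is clear of the gate, so I'll carry it on and count again. Turning first.

```bash
python3 -m jog '0 2 0 0 0 0 0;0 3.5 0 0 0 0 0;0 4.5 0 0 0 0 0;0 4.5 0 0 0 0 0;0 4.5 0 0 0 0 0';  python3 -m jog '0 4 0 0 0 0 0;0 3 0 0 0 0 0;0 2 0 0 0 0 0;0 1 0 0 0 0 0;0 0 0 0 0 0 0'
python3 - <<'E'
from h import *
to(np.array([.4976-.1,-.2905,.139]),-.3)
from bench import imaging
import cv2,pickle
for n,(x,y,w,h) in {"top":(190,120,160,120),"scene":(180,120,200,150)}.items():
    f=imaging.grab_frame(n); pickle.dump(f,open(f'pics/{n}6.pkl','wb')); cv2.imwrite(f'pics/{n}6.png',cv2.resize(f["color"][y:y+h,x:x+w,::-1],(800,600),interpolation=cv2.INTER_CUBIC))
E
```

```text
clock: 8.88
tcp_pos: [0.4479, 0.0073, 0.1386]
orientation: [-1.139, 1.303, -1.306]
contact_force: [0.0, 0.8, -2.0]
grip_width: 0.0136
clock: 9.3
tcp_pos: [0.4478, 0.0072, 0.1386]
orientation: [-1.045, 1.426, -1.428]
contact_force: [-0.4, 0.5, -2.1]
grip_width: 0.0138
t 9.3 tcp [0.4478 0.0072 0.1386] w 0.0138 F [-0.4  0.5 -2.1] q [ 0.12  0.25 -0.32  2.15  0.11  0.75 -2.14]
toolx [-0.298 -0.955 -0.003] tooly [ 0.005  0.002 -1.   ] toolz [ 0.955 -0.298  0.004] z az -0.302
turn deg [-0.24 -0.12 -0.2 ]
  shift if after turn [299.3  -0.4  40. ]
turn deg [  0.31 179.88  -0.38]
  shift if after turn [-299.3   -0.4  -40. ]
shift now [299.2  -1.3  40.7]
```

View pics/scene6.png

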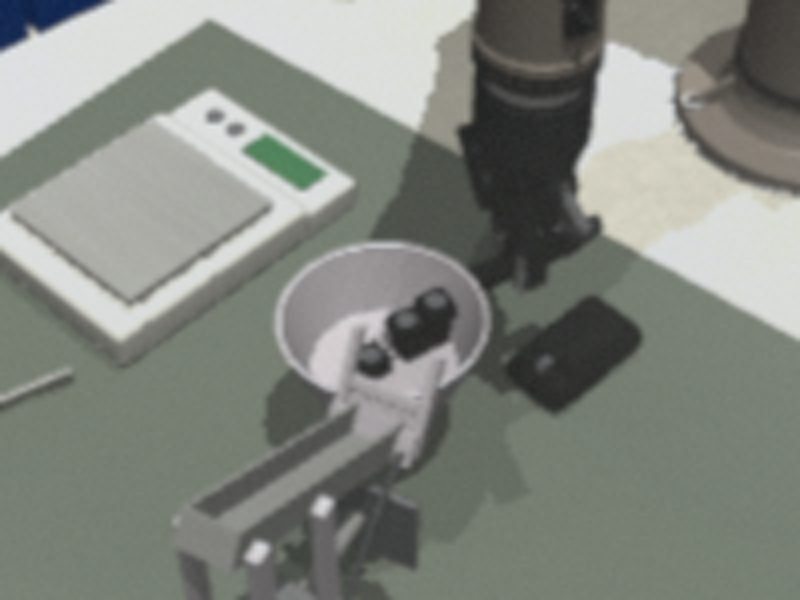

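Chokes show at (372,358), (405,325) and (435,302). The last two look like stacks of two. Moving on towards the scale.

```bash
python3 -m jog '0 0 0 6 0 3 0;0 0 0 12 0 5 0;0 0 0 18 0 5 0;0 0 0 21 0 5 0;0 0 0 21 0 4 0';  python3 -m jog '0 0 0 22 0 4 0;0 0 0 22 0 4 0;0 0 0 22 0 4 0;0 0 0 22 0 2 0;0 0 0 22 0 2 0'; python3 -m jog '0 0 0 22 0 0 0;0 0 0 21 0 0 0;0 0 0 18 0 0 0;0 0 0 14 0 0 0;0 0 0 10 0 0 0';python3 -m jog '0 0 0 6 0 0 0;0 0 0 3 0 0 0;0 0 0 0 0 0 0;0 0 0 0 0 0 0;0 0 0 0 0 0 0';python3 - <<'E'
from h import *
to(np.array([.3976,-.2905,.139]),-.3)
from bench import imaging
import cv2,pickle
for n,(x,y,w,h) in {"top":(350,180,160,120),"scene":(130,90,200,150)}.items():
    f=imaging.grab_frame(n); pickle.dump(f,open(f'pics/{n}7.pkl','wb')); cv2.imwrite(f'pics/{n}7.png',cv2.resize(f["color"][y:y+h,x:x+w,::-1],(800,600),interpolation=cv2.INTER_CUBIC))
E
```

```text
clock: 9.82
tcp_pos: [0.4455, -0.0752, 0.1385]
orientation: [-1.046, 1.425, -1.428]
contact_force: [0.2, -0.4, -2.9]
grip_width: 0.0142
clock: 10.23
tcp_pos: [0.4275, -0.1854, 0.1382]
orientation: [-1.046, 1.425, -1.428]
contact_force: [-0.4, -0.6, -1.8]
grip_width: 0.0144
clock: 10.65
tcp_pos: [0.4015, -0.2671, 0.1378]
orientation: [-1.045, 1.427, -1.43]
contact_force: [-0.8, -0.8, -2.6]
grip_width: 0.0143
clock: 11.07
tcp_pos: [0.4003, -0.2726, 0.1379]
orientation: [-1.046, 1.425, -1.427]
contact_force: [-0.2, 0.9, -2.3]
grip_width: 0.0142
t 11.07 tcp [ 0.4003 -0.2726  0.1379] w 0.0142 F [-0.2  0.9 -2.3] q [ 0.61  0.29 -0.16  2.08  0.06  0.77 -1.46]
toolx [-0.296 -0.955 -0.004] tooly [ 0.005  0.002 -1.   ] toolz [ 0.955 -0.296  0.004] z az -0.301
turn deg [-0.24 -0.03 -0.21]
  shift if after turn [17.9 -1.1  2.7]
turn deg [  0.33 179.97  -0.37]
  shift if after turn [-17.9  -1.1  -2.7]
shift now [17.9 -1.2  2.7]
```

View pics/scene7.png

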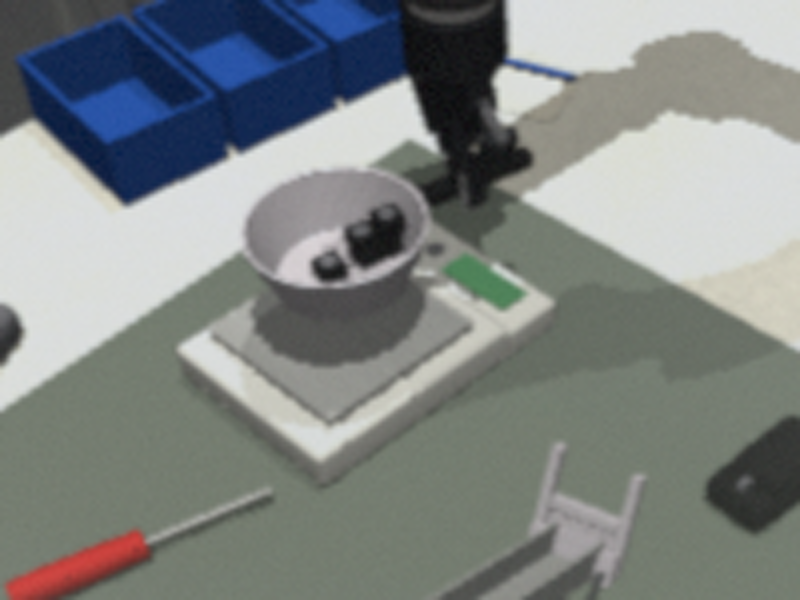

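View pics/top7.png

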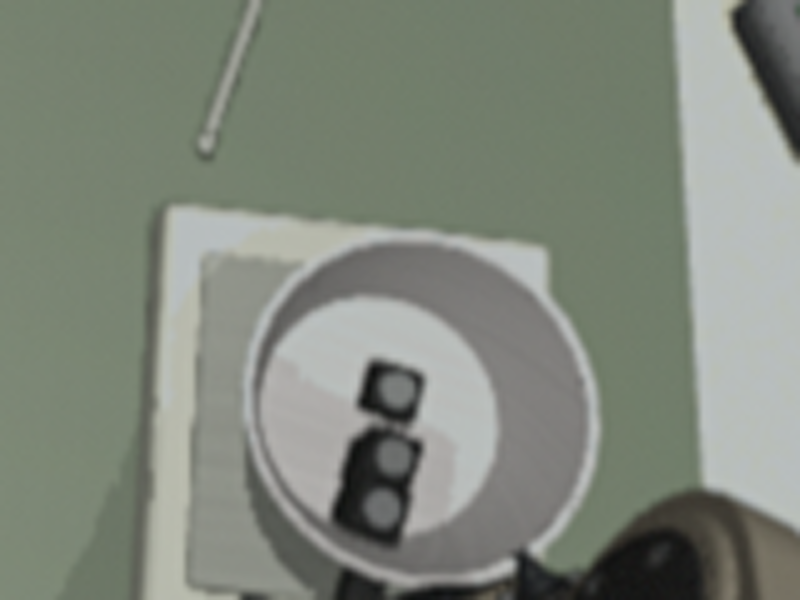

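Run:
```python
from h import *
s=ld("scene7");P=cloud(s)
for a,b in[(328,262),(362,235),(388,213),(300,260)]: print(P[int(b/4+90),int(a/4+130)].round(4))
f=ld("top7");T=cloud(f)
for a,b in[(397,390),(393,458),(380,508),(450,400)]: print("T",T[int(b/5+180),int(a/5+350)].round(4))
# rim by ellipse in top7: drawn circle check
import cv2
img=cv2.imread('pics/top7.png')
c=np.array([.4003,-.2726])+.11*np.array([np.cos(-.3),np.sin(-.3)]);print(c)
for t in np.linspace(0,6.28,60):
    p=proj(f,[c[0]+.07*np.cos(t),c[1]+.07*np.sin(t),.162]); cv2.circle(img,tuple(int(k) for k in ((p+.5-[350,180])*5)),2,(0,0,255),-1)
cv2.imwrite('pics/top7b.png',img)
```

```text
[ 0.5161 -0.3065  0.1314]
[ 0.4882 -0.2988  0.1446]
[ 0.4646 -0.2917  0.1525]
[ 0.52   -0.3355  0.1179]
T [ 0.5127 -0.3089  0.1299]
T [ 0.485  -0.3     0.1465]
T [ 0.4648 -0.2927  0.1541]
T [ 0.5111 -0.3361  0.1177]
[ 0.50538701 -0.30510722]
```

View pics/top7b.png

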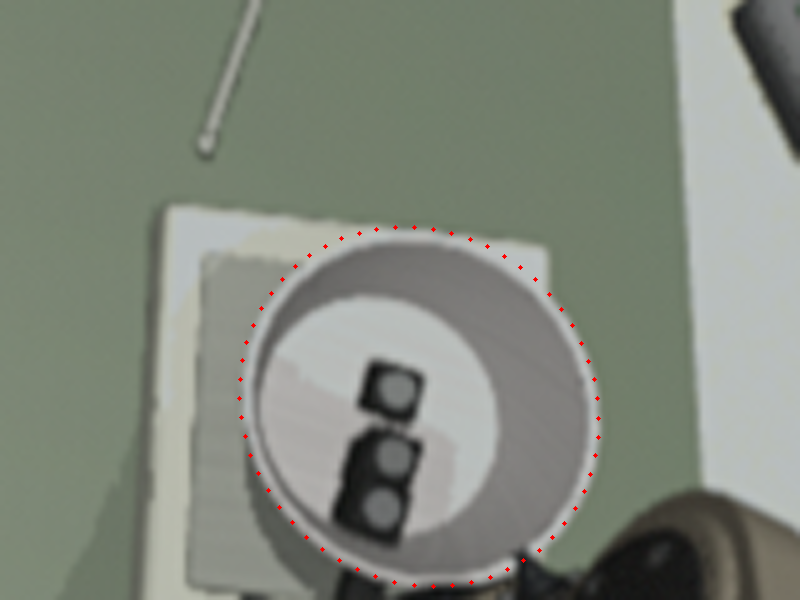

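The choke tops are at +15 mm for one position and +30 mm for the two stacked pairs, so all five are in the dish. I'll centre it and lower it.

```bash
python3 -m jog '0 0 0 3 0 1 0;0 0 0 6 0 2 0;0 0 0 5 0 1 0;0 0 0 2 0 1 0;0 0 0 0 0 0 0';  python3 -m jog '0 0 0 0 5 0 0;0 0 0 0 10 0 0;0 0 0 0 12 0 0;0 0 0 0 12 0 0;0 0 0 0 9 0 0'; python3 -m jog '0 0 0 0 6 0 0;0 0 0 0 3 0 0;0 0 0 0 1 0 0;0 0 0 0 0 0 0;0 0 0 0 0 0 0'
python3 - <<'E'
from h import *
to(np.array([.3976,-.2905,.074]),-.3)
E
```

```text
clock: 11.58
tcp_pos: [0.3998, -0.2913, 0.1378]
orientation: [-1.045, 1.427, -1.43]
contact_force: [-0.4, 0.5, -3.2]
grip_width: 0.0141
clock: 12.0
tcp_pos: [0.3995, -0.2894, 0.0881]
orientation: [-1.046, 1.427, -1.426]
contact_force: [-0.9, 0.4, -2.5]
grip_width: 0.0142
clock: 12.42
tcp_pos: [0.4005, -0.2903, 0.0802]
orientation: [-1.045, 1.425, -1.429]
contact_force: [-0.5, -0.0, -3.0]
grip_width: 0.014
t 12.42 tcp [ 0.4005 -0.2903  0.0802] w 0.014 F [-0.5 -0.  -3. ] q [ 0.62  0.4  -0.14  2.1   0.08  0.64 -1.45]
toolx [-0.297 -0.955 -0.003] tooly [ 0.006  0.001 -1.   ] toolz [ 0.955 -0.298  0.005] z az -0.302
turn deg [-0.28 -0.12 -0.17]
  shift if after turn [ 1.   6.2 -2.7]
turn deg [  0.27 179.88  -0.44]
  shift if after turn [-1.   6.2  2.7]
shift now [ 1.1  6.2 -2.8]
```

```bash
python3 -m jog '0 0 0 0 2 0 0;0 0 0 0 1 0 0;0 0 0 0 1 0 0;0 0 0 0 1 0 0;0 0 0 0 0 0 0'; python3 -m jog '0 0 0 0 0.5 0 0;0 0 0 0 0.5 0 0;0 0 0 0 0 0 0;0 0 0 0 0 0 0;0 0 0 0 0 0 0'
```

```text
clock: 12.83
tcp_pos: [0.4002, -0.2901, 0.0748]
orientation: [-1.045, 1.426, -1.428]
contact_force: [-0.7, 0.6, -0.5]
grip_width: 0.0145
clock: 13.25
tcp_pos: [0.4001, -0.2901, 0.0743]
orientation: [-1.046, 1.426, -1.428]
contact_force: [-4.2, 2.0, 6.2]
grip_width: 0.014
```

The dish has contact on the plate (vertical force went from -3 to +6 N). I'll ease off slightly and open.

```bash
python3 -m jog '0 0 0 0 -0.4 0 0;0 0 0 0 0 0 0;0 0 0 0 0 0 0.2;0 0 0 0 0 0 0.3;0 0 0 0 0 0 0.5' 20; python3 -m jog '0 0 0 0 0 0 0.7;0 0 0 0 0 0 1;0 0 0 0 0 0 1;0 0 0 0 0 0 1;0 0 0 0 0 0 1'
python3 - <<'E'
from h import *
to(np.array([.4,-.29,.2]),-.3)
E
```

```text
clock: 13.67
tcp_pos: [0.4006, -0.2903, 0.0743]
orientation: [-1.045, 1.425, -1.429]
contact_force: [0.7, 0.5, -1.0]
grip_width: 0.0365
clock: 14.08
tcp_pos: [0.4002, -0.2901, 0.0742]
orientation: [-1.045, 1.426, -1.428]
contact_force: [1.0, 0.4, -0.2]
grip_width: 0.0853
t 14.08 tcp [ 0.4002 -0.2901  0.0742] w 0.0853 F [ 1.   0.4 -0.2] q [ 0.62  0.41 -0.14  2.11  0.09  0.63 -1.45]
toolx [-0.298 -0.955 -0.003] tooly [ 0.005  0.002 -1.   ] toolz [ 0.955 -0.298  0.004] z az -0.302
turn deg [-0.24 -0.12 -0.19]
  shift if after turn [-1.000e-01 -1.258e+02 -3.000e-01]
turn deg [  0.29 179.88  -0.37]
  shift if after turn [ 1.000e-01 -1.258e+02  3.000e-01]
shift now [  -0.5 -125.8    0.3]
```

```bash
python3 -m jog '0 0 0 0 -5 0 1;0 0 0 0 -15 0 1;0 0 0 0 -25 0 1;0 0 0 0 -35 0 1;0 0 0 0 -35 0 1'; python3 -m jog '0 0 0 0 -20 0 1;0 0 0 -20 -5 0 1;0 0 0 -30 0 0 1;0 0 0 -30 0 0 1;0 0 0 -20 0 0 1'
python3 - <<'E'
from h import *
from bench import imaging
import cv2,pickle
for n,(x,y,w,h) in {"top":(330,180,160,120),"scene":(130,90,200,150)}.items():
    f=imaging.grab_frame(n); pickle.dump(f,open(f'pics/{n}8.pkl','wb')); cv2.imwrite(f'pics/{n}8.png',cv2.resize(f["color"][y:y+h,x:x+w,::-1],(800,600),interpolation=cv2.INTER_CUBIC))
E
```

```text
clock: 14.5
tcp_pos: [0.3989, -0.2898, 0.1903]
orientation: [-1.046, 1.427, -1.427]
contact_force: [0.9, -0.9, -0.5]
grip_width: 0.0852
clock: 14.92
tcp_pos: [0.43, -0.1924, 0.2154]
orientation: [-1.045, 1.424, -1.427]
contact_force: [-0.1, -0.0, 0.6]
grip_width: 0.0858
```

View pics/scene8.png

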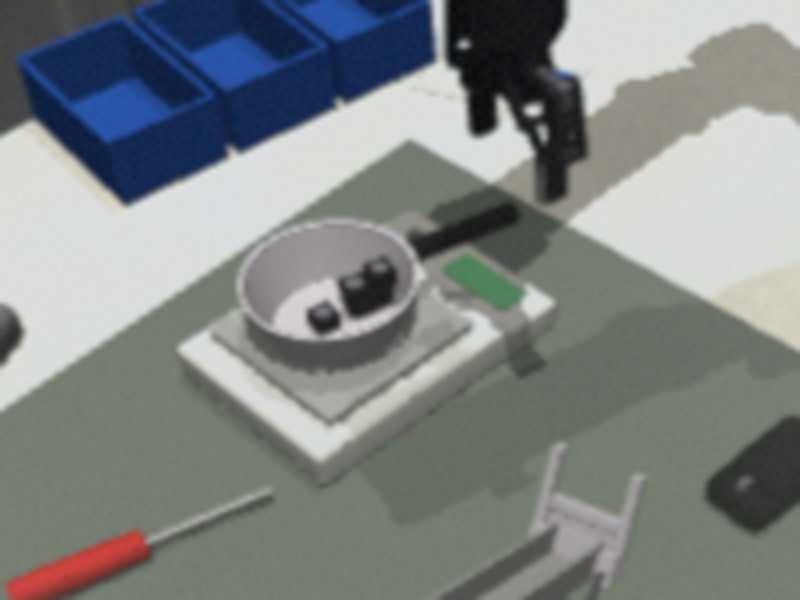

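View pics/top8.png

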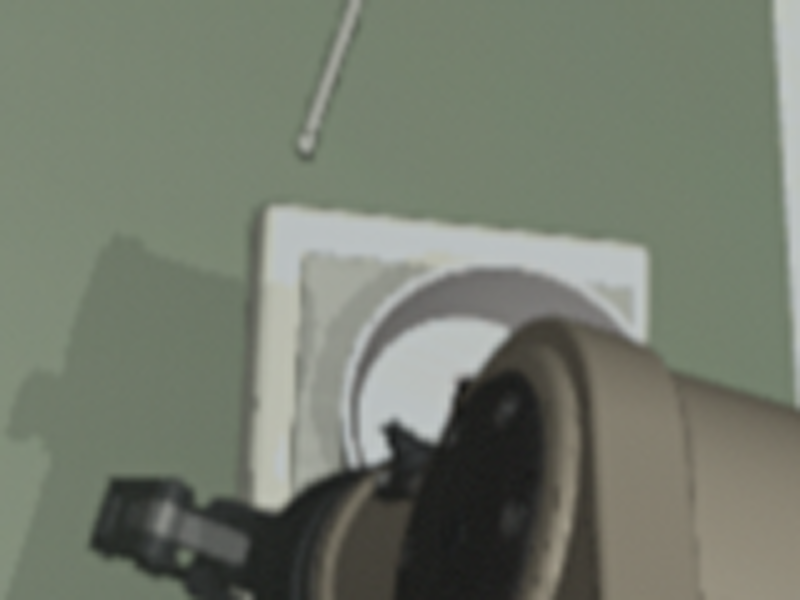

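The dish stands on the plate, rim centre about (330,290) in the scene crop, with the chokes inside. I'll check the numbers.

Run:
```python
from h import *
import cv2
s=ld("scene8");P=cloud(s)
for a,b in[(322,316),(355,288),(380,268)]: print("choke",P[int(b/4+90),int(a/4+130)].round(4))
q=P[160:173,198:206].reshape(-1,3);c=q.mean(0);n=np.linalg.svd(q-c)[2][2];print("floor",c.round(4),(n*np.sign(n[2])).round(3))
q=P[140:182,185:240].reshape(-1,3);q=q[abs(q[:,2]-.099)<.003]
(cx,cy),R=cv2.minEnclosingCircle(q[:,:2].astype(np.float32));print("rim",cx,cy,R)
o=np.array([.6465,.047]);y=.203;Rm=np.array([[np.cos(y),np.sin(y)],[-np.sin(y),np.cos(y)]])
m=(P[...,2]>.105)&(P[...,2]<.165)&(abs(P[...,0]-.665)<.025)&(abs(P[...,1]-.07)<.06);l=(P[m][:,:2]-o)@Rm.T;print("paddle back x",np.percentile(l[:,0],[2,10,50]))
img=cv2.imread('pics/scene8.png')
for t in np.linspace(0,6.28,60):
    p=proj(s,[.5045+.07*np.cos(t),-.322+.07*np.sin(t),.1]); cv2.circle(img,tuple(int(k) for k in ((p+.5-[130,90])*4)),2,(0,0,255),-1)
cv2.imwrite('pics/chk.png',img)
```

```text
choke [ 0.5216 -0.3212  0.0697]
choke [ 0.492  -0.3137  0.0827]
choke [ 0.4664 -0.3076  0.0896]
floor [ 0.5211 -0.3628  0.0578] [-0.64   0.612  0.465]
rim 0.4941163957118988 -0.31469523906707764 0.08270425349473953
paddle back x [0.02115364 0.0219695  0.02341012]
```

View pics/chk.png

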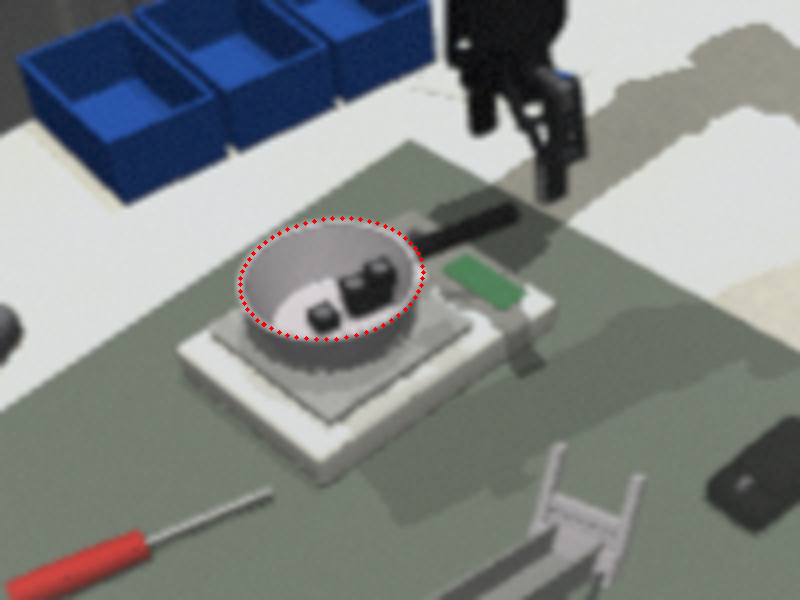

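The projected rim circle at (0.5045, -0.322), z 0.10 matches the image, so the dish is within about 3 mm of the plate centre. I'll compare the paddle, cup, driver and mouse with the first picture.

Run:
```python
from h import *
a=ld("scene");b=ld("scene8")
o=np.array([.6465,.047]);y=.203;Rm=np.array([[np.cos(y),np.sin(y)],[-np.sin(y),np.cos(y)]])
for f in(a,b):
    P=cloud(f)
    m=(P[...,2]>.105)&(P[...,2]<.165)&(abs(P[...,0]-.665)<.025)&(abs(P[...,1]-.07)<.06);l=(P[m][:,:2]-o)@Rm.T;print("paddle",np.percentile(l[:,0],[2,10,50]).round(4))
for n,(u,v,w,h) in {"cup":(310,310,40,55),"driver":(130,205,75,45),"mouse":(303,190,42,36)}.items():
    print(n,np.abs(a["color"][v:v+h,u:u+w].astype(int)-b["color"][v:v+h,u:u+w]).mean().round(2))
from bench import r; r.hand_in(); print("handed in")
```

```text
paddle [0.0213 0.022  0.0234]
paddle [0.0212 0.022  0.0234]
cup 4.47
driver 4.3
mouse 3.45
the job is handed in; nothing more can be done
handed in
```

The job is handed in after about 15 s of robot time. I took the dish by its handle and pushed the paddle in roughly 22 mm with its rim. I then carried it to the scale, set it down and let go.

What the last checks showed:
- **Position:** a circle of the dish's rim size drawn at (0.5045, -0.322), z 0.10 matches the picture. That is about 2 mm from the plate centre I measured, and the dish looks upright.
- **Chokes:** the chute is empty. Depth readings show one choke lying singly and two positions about 30 mm high. I read those as pairs, giving five, but I could not see the two lower ones directly.
- **Paddle:** it is back at its starting position to within 0.1 mm.
- **Cup, screwdriver and mouse:** they look unchanged from the first picture. I compared only the average image difference there, which looked like noise.
- **Robot:** the gripper is open and clear of the dish, with no contact force beyond noise.

Two automatic fits in the last check failed: the enclosing circle for the rim and the plane for the dish floor. Both took in points that did not belong, so I went by the drawn circle instead. The handle also read 14 mm wide in the gripper instead of 16 mm, but it held without slipping.

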